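# Pack up the low edge of a marble pastry slab

### The job

The marble slab slopes down at its front foot. Put the blue pry bar's toe under the slab's front edge with its heel on the fulcrum block, slide it in by feel until the heel meets the yellow stop, lever the slab up until the bar lies down and holds it by itself, and slide the orange packer under the front foot until it butts against the strip behind, pressing lightly on stop and strip. Then raise the handle to let the slab down gently so that it stands level on the packer, draw the bar out and lay it flat on the counter clear of slab and block; do not touch the slab with the gripper, shove it, or disturb the other things.

Things in the scene. Friction and masses are not known exactly. Their poses are not given: they have to be found in the camera images.
- slab: Loose marble slab, about 7 kg, 260 (x) x 340 (y) x 30 mm, on three rubber feet; z up. Origin: on its underside, at the middle of its low front edge, which faces away from the robot (+x); the slab reaches from here to x -260. Rear feet 54 mm tall (at x -230, y +-150), front foot 8 mm shorter, so it slopes: underside at the front edge about 45 mm above the counter. Levered up, it pivots on its rear feet.
- foot (a point): Bottom centre of the slab's single front foot: rubber cylinder 32 mm in diameter, 46 mm tall, 25 mm inside the front edge, at its middle. Axes as the slab. It stands on the counter at first; levered right up it clears the counter by about 12 mm. A rubber strip, 6 mm high, 80 mm wide, is fixed to the counter under the slab; its face towards +x lies 18 to 44 mm behind (-x of) this point, not measured: feel for it, with under 20 N.
- fulcrum: Dark steel fulcrum block, 56 mm wide (y), 16 mm high, fixed to the counter, from x -40 (under the slab) to +35; axes as the slab. Origin on the counter, below the slab's front edge within 2 mm, 70 to 80 mm to +y of the front foot. On its top a fixed yellow stop rib, 4 mm high, faces +x for the bar's heel; its face is at x -23 to -1, other each time and not measured: feel for it, with under 20 N.
- bar_grip (a point): Centre of the blue grip of the loose steel pry bar (0.55 kg; its centre of mass 15 mm nearer the heel). Grip 130 (x) x 28 (y) x 22 mm (z). Axes as the bar: +x along the handle away from the toe, z up as it lies flat. With the heel on the fulcrum and the handle raised 40 degrees, the toe goes in under the slab's edge with 4 mm to spare; it meets the slab at about 33 degrees.
- bar_heel (a point): Underside of the bar's rounded heel (5 mm radius, 26 mm wide), on which it turns: 140 mm in -x and 11 mm in -z from the grip's centre. Handle's tail 205 mm in +x from here. Pressing the grip (5 to 15 N) levers the slab up until the tail rests on the counter (handle sloping down 4 degrees, slab edge raised 14 mm); laid down so, the bar holds the slab by its own weight when let go.
- bar_toe (a point): Tip of the pry bar's toe (rounded, 3.5 mm radius, 24 mm wide). The toe is a 7 mm thick arm 37 mm long from the heel's centre, cranked up by 68 degrees: the tip is 14 mm in -x and 39 mm in +z from the heel's underside when the bar lies flat. Axes as the bar.
- packer_tab (a point): Centre of the grip part of the upright tab of the orange plastic packer. Tab 12 (x) x 30 (y) mm, its top 54 mm above the packer's underside; this point 36 mm above the underside. Axes as the packer: z up, -x from the tab along the plate.
- packer_mid (a point): Centre of the packer's plate, 100 (x) x 36 (y) x 8 mm (this point 4 mm above its underside). The tab stands at its +x end (x = +38 to +50 mm); the other end, x = -50 mm, goes under the foot and butts against the strip. Axes as the packer.
- cakering: Steel cake ring, 110 mm in diameter, 45 mm tall; origin under its centre. Leave alone.
- nozzle: Steel piping nozzle standing on its wide end, 29 mm in diameter, 45 mm tall; origin under its centre. Leave alone.
- packer_end (a point): Middle of the packer's leading end face (x = -50 mm from the plate's centre), the end that goes under the foot and butts against the strip; 4 mm above its underside. Axes as the packer.

How it is judged:
By the outcome, as a careful person would: the job done as asked, in the order asked, and still so for the second after the job is handed in, with the robot touching nothing.
It also fails if it takes over 72 s, if anything falls off the work surface, if the arm or the gripper's body presses on something with over 40 N, if the wrist force passes 120 N, or if a joint passes its speed limit or range.

### The arm

A 6-joint arm with a two-finger parallel gripper is mounted at the origin on the work surface. World frame = base frame: x ahead of the robot, y to its left, z up, the work surface at z = 0. Lengths are in mm, angles in rad, forces in N, time in s.
With the tool pointing down it reaches from about 275 to 725 mm from the base axis. Payload 5.6 kg.
Tool frame: the origin (TCP) lies at the very end of the fingers, on their centre line; the grasp point (between the pads) lies 19 mm behind it; z points along the fingers, x is the direction in which the jaws open and shut, and the axes are right-handed (so a half turn about z gives the same grasp; the last joint's range is limited). The gripper opens to 85 mm and grips with 20 to 120 N. Pads are 22 mm wide; open, the fingers measure 114 mm over their backs; the gripper's body (76 mm by 85 mm) begins 54 mm behind the grasp point. The pads swing forward as they close: fully open they stand 13 mm farther back than shut.
Start: joints at [1.453, 0.255, 0.108, 0, -1.424, -0.285], TCP at [215.571, 505.986, 231.283] pointing down, gripper open.
Joint ranges: [-2.95, 2.95], [-1.21, 1.97], [-1.09, 1.5], [-2.87, 1.71], [-2.94, -0.07], [-3.05, 3.05]. Speed limits (rad/s): [2.57, 2.57, 3.14, 3.14, 3.14, 3.14].

### API

Orientations are given as a 3x3 rotation matrix whose columns are the frame's x, y, z axes.
In Python, from plant import robot gives the robot as it stands. Calls block until the motion is done:
- robot.goto(position, orientation): joint-space move of the TCP to a pose.
- robot.movel(position, v=150, orientation=None, contact_N=None): straight line of the TCP; orientation=None keeps the orientation; v is the mean speed in mm/s. With contact_N (N) it stops when the force on the tool has changed by that much, and returns True; else False.
- robot.movej(angles): joint-space move.
- robot.gripper_to(opening, f_grip=None): finger opening in mm; f_grip is the grip in N (None keeps the last); returns when the fingers have stopped.
- robot.sleep(seconds).
- robot.inverse_kinematics(position, orientation): joint angles nearest the present ones, or None.
- robot.sense(): the state.
- robot.snapshot(name): name is "side" or "top"; returns a dict with "img" (384x512x3 uint8, red, green, blue), "z_map" (384x512 float32, mm along the optical axis (not along the pixel's ray), 0 where there is no reading), "fovy" (degrees; the focal length in pixels is half the picture's height over the tangent of half this angle, whatever the lens; pixels are square), "cx", "cy" (the principal point, pixels), "R" (3x3) and "t" (3): a world point X has camera coordinates R X + t. Camera axes: x right, y down, z forward; pixel columns grow to the right and rows downward; lengths in mm; the calibration is good to about 2 mm. A picture is of the moment at which its call begins.
A pose or a line that the arm cannot do raises robot.IKError and nothing moves.
- robot.finish_job(): hands the job in, once; it reports no verdict.
The state is a dict: "time": time; "qpos": joint angles; "qvel": joint speeds; "effort": joint torques, N m; "tcp_pos": TCP position; "orientation": TCP orientation; "ft_force": force on the tool from outside, world axes, zero at the start; "moment": the same for the moment, N m; "gripper_width": finger opening in mm.
Only numpy, scipy, OpenCV 4.12 (cv2) and the standard library are available. Lean on these libraries where they do the work, as an engineer would, in place of code of your own. Each camera call takes 0.05 s, during which the arm holds its last target. There are 200 camera calls.

## Working session

There is one attempt and no reset: what is moved stays moved. The work goes in short steps, each a Python script; the robot and the scene stay as the last script left them, time stands still between calls to the robot, and variables do not carry over. Pictures are saved under pics/ and viewed, about 8 in all and at most 12, crops included, and the job is handed in when it is done.

```bash
ls; mkdir -p pics
cat > h.py <<'E'
import numpy as np, cv2
from plant import robot
def snap(n,f=None):
    s=robot.snapshot(n)
    if f: cv2.imwrite('pics/'+f,s['img'][:,:,::-1])
    return s
def pts(s):
    h,w=s['z_map'].shape; f=h/2/np.tan(np.radians(s['fovy'])/2)
    u,v=np.meshgrid(np.arange(w),np.arange(h)); z=s['z_map']
    c=np.stack([(u-s['cx'])/f*z,(v-s['cy'])/f*z,z],-1)
    return (c-s['t'])@s['R']
def ray(s,u,v,z):
    f=192/np.tan(np.radians(s['fovy'])/2)
    d=np.array([(u-s['cx'])/f,(v-s['cy'])/f,1])@s['R']; o=-s['R'].T@s['t']
    return o+d*(z-o[2])/d[2]
def proj(s,X):
    f=192/np.tan(np.radians(s['fovy'])/2); c=s['R']@np.array(X)+s['t']
    return c[0]/c[2]*f+s['cx'],c[1]/c[2]*f+s['cy']
E
python3 - <<'E'
from h import *
a=snap('top','t0.png');b=snap('side','s0.png')
im=np.vstack([a['img'],b['img']])
for s in(a,b): print(s['fovy'],s['cx'],s['cy'],-np.array(s['R']).T@s['t'],np.array(s['R'])[2], (s['z_map']>0).mean())
print(robot.sense())
import pickle; pickle.dump((a,b),open('s0.pkl','wb'))
E
```

```text
pics
53.83832529242191 255.4751590415104 193.58096706283888 [ 350.9259        1.69601307 1095.45216882] [ 0.20744444 -0.00546679 -0.97823153] 0.9959971110026041
55.70051805208214 254.41289117819625 189.1943127928943 [ 441.78501044 -739.23123932  628.1333229 ] [ 0.103574    0.79067098 -0.60341679] 0.9959716796875
{'time': 0.1, 'qpos': array([ 1.45258211e+00,  2.55704778e-01,  1.07146792e-01, -4.29113980e-04,
       -1.42390678e+00, -2.84595883e-01]), 'qvel': array([-4.77936119e-04, -1.14675761e-03,  2.40600896e-03,  2.02128285e-03,
        1.25757936e-03, -1.53932950e-05]), 'effort': array([-4.03308499e-03, -3.87602878e+01,  2.38472772e+01,  5.37803248e+00,
       -3.80507670e-03, -1.53366951e-06]), 'tcp_pos': array([215.37917478, 505.59775531, 230.48132356]), 'orientation': array([[-3.92062644e-01, -9.19938314e-01, -6.18302773e-04],
       [-9.19936913e-01,  3.92063127e-01, -1.60671644e-03],
       [ 1.72049373e-03, -6.11339506e-05, -9.99998518e-01]]), 'ft_force': array([ 0.31470885, -0.74045645,  0.70088356]), 'moment': array([-0.03808274, -0.02764288, -0.03424764]), 'gripper_width': 85.24571747250721}
```

View pics/t0.png

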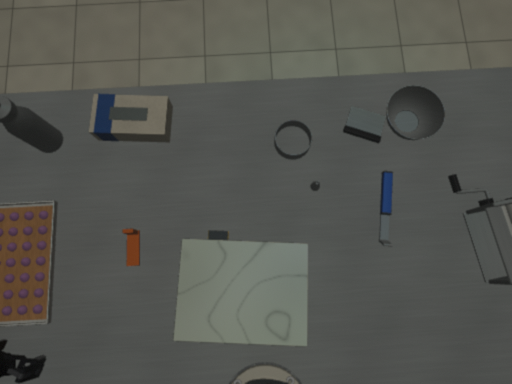

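View pics/s0.png

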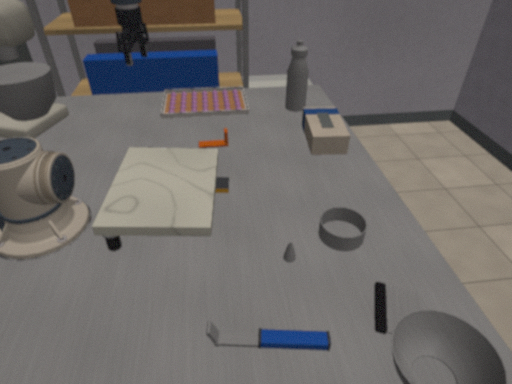

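Top view: slab at (180–309, 240–345), fulcrum block at (218,235), bar at (387,172–245) with its handle up (+x), packer at (132,228–265) with its tab up, ring at (293,140), nozzle at (315,185). The side view agrees. Next I'll measure these.

```bash
cat >> h.py <<'E'
def mask(s,col):
    h=cv2.cvtColor(s['img'],cv2.COLOR_RGB2HSV)
    lo,hi={'blue':((105,120,60),(125,255,255)),'orange':((3,150,90),(16,255,255)),'yellow':((17,120,80),(35,255,255))}[col]
    return cv2.inRange(h,lo,hi)>0
def rect(xy):
    (c,wh,an)=cv2.minAreaRect(np.float32(xy)); return np.round(c,1),np.round(wh,1),round(an,2)
E
cat > m.py <<'E'
from h import *
import pickle
a,b=pickle.load(open('s0.pkl','rb'))
for n,s in(('top',a),('side',b)):
    P=pts(s)
    g=(P[...,0]>150)&(P[...,0]<800)&(abs(P[...,1])<400)
    bm=mask(s,'blue')&g&(P[...,2]<60); 
    bm&=(P[...,1]<-50)
    Q=P[bm]; print(n,'blue',len(Q),rect(Q[:,:2]),np.percentile(Q[:,2],[5,50,95]))
    top=Q[Q[:,2]>np.percentile(Q[:,2],95)-4];print('  top',rect(top[:,:2]))
    om=mask(s,'orange')&g&(P[...,1]<380)&(P[...,1]>100); k,l,st,_=cv2.connectedComponentsWithStats(om.astype(np.uint8))
    for i in range(1,k):
        if st[i,4]>20:
            Q=P[l==i]; print('  orange',st[i],rect(Q[:,:2]),np.percentile(Q[:,2],[5,50,95]))
            for lo,hi in((4,14),(45,62)):
                q=Q[(Q[:,2]>lo)&(Q[:,2]<hi)]
                if len(q)>5: print('    z',lo,hi,rect(q[:,:2]),np.median(q[:,2]))
    sm=g&(P[...,2]>66)&(P[...,2]<95)&(P[...,1]>-150)&(P[...,1]<300)&(P[...,0]<540)
    k,l,st,_=cv2.connectedComponentsWithStats(sm.astype(np.uint8)); i=1+np.argmax(st[1:,4]); Q=P[l==i]
    print('  slab',rect(Q[:,:2]),cv2.boxPoints(cv2.minAreaRect(np.float32(Q[:,:2]))).round(1).tolist(),np.linalg.lstsq(np.c_[Q[:,:2],np.ones(len(Q))],Q[:,2],rcond=None)[0])
    fm=(P[...,2]>11)&(P[...,2]<24)&(P[...,0]>440)&(P[...,0]<560)&(P[...,1]>0)&(P[...,1]<200)&~om
    Q=P[fm]
    if len(Q): print('  fulc',len(Q),rect(Q[:,:2]),Q.min(0),Q.max(0),np.median(Q[:,2]))
    for nm,(x0,x1,y0,y1) in dict(ring=(600,800,-150,0),noz=(520,640,-150,-50)).items():
        q=P[(P[...,0]>x0)&(P[...,0]<x1)&(P[...,1]>y0)&(P[...,1]<y1)&(P[...,2]>10)&(P[...,2]<60)]
        if len(q): print('  ',nm,rect(q[:,:2]),q[:,2].max())
    st=g&(P[...,1]<-150)&(P[...,1]>-300)&(P[...,0]>400)&(P[...,0]<650)&(P[...,2]>4)&(P[...,2]<60)
    Q=P[st]; print('  bar all',rect(Q[:,:2]),Q.min(0).round(),Q.max(0).round())
for n,s in(('t',a),('s',b)): pass
c=a['img'][215:260,110:240]; d=a['img'][165:255,360:420]
cv2.imwrite('pics/c1.png',np.hstack([cv2.resize(c,(520,360),interpolation=2),cv2.resize(d,(240,360),interpolation=2)])[:,:,::-1])
E
python3 m.py
```

```text
top blue 342 (array([ 562.3, -384.8]), array([ 26.1, 120.1]), 80.13) [18.78204896 22.38479515 25.71190406]
  top (array([ 561.7, -384.4]), array([ 25.4, 118.8]), 80.0)
  orange [123 229  10   4  35] (array([487.3, 355.2]), array([26.8,  8.9]), 88.41) [51.22651155 54.31940728 57.25699606]
    z 45 62 (array([487.3, 355.2]), array([26.8,  8.9]), 88.41) 54.319407283971636
  orange [127 234  12  32 364] (array([438.1, 354.3]), array([86.3, 34.5]), 0.75) [ 5.45971514  8.700533   12.45174481]
    z 4 14 (array([438.1, 354.7]), array([86.1, 33.1]), 1.11) 8.72182126462176
  slab (array([311. ,  44.9]), array([340.6, 259.9]), 84.64) [[165.6999969482422, -112.5999984741211], [424.5, -136.89999389648438], [456.3999938964844, 202.3000030517578], [197.5, 226.60000610351562]] [-3.74776506e-02  4.55539104e-03  9.20784226e+01]
  fulc 185 (array([466.5, 109.7]), array([57.2, 26.3]), 86.31) [452.23396075  80.39346393  11.27389316] [481.27130197 137.95920743  21.72890972] 15.725693236439637
   ring (array([ 736.3, -108.9]), array([109.3,  80.4]), 0.03) 50.908874703212504
  bar all (array([ 527.9, -225.
[... 446 characters left out ...]
5 62 (array([484.4, 344.8]), array([22. ,  6.7]), 86.31) 53.69027947541542
  slab (array([309.2,  39.6]), array([342.6, 259.9]), 84.6) [[163.6999969482422, -118.69999694824219], [422.3999938964844, -143.1999969482422], [454.70001220703125, 197.8000030517578], [195.89999389648438, 222.3000030517578]] [-3.63457959e-02  9.70896941e-03  9.09548877e+01]
  fulc 167 (array([458.7, 106.2]), array([60.2, 34.7]), 86.07) [440.52932176  74.97989119  12.00317383] [477.8529297  136.82950047  18.38014149] 15.413990691536164
   ring (array([ 734.7, -111.4]), array([109.8,  76.8]), 0.13) 47.510408781374394
  bar all (array([ 603.7, -210.8]), array([26.9, 68.5]), 21.46) [ 581. -248.    4.] [ 608. -177.   47.]
```

```bash
cat > m2.py <<'E'
from h import *
import pickle
a,b=pickle.load(open('s0.pkl','rb'))
for n,s in(('top',a),('side',b)):
    P=pts(s)
    bm=mask(s,'blue')&(P[...,0]<800)&(P[...,0]>400)&(P[...,1]<-200)&(P[...,2]<60)
    k,l,st,_=cv2.connectedComponentsWithStats(bm.astype(np.uint8)); i=1+np.argmax(st[1:,4]); Q=P[l==i]
    print(n,st[i],rect(Q[:,:2]),np.median(Q[:,2])); q=Q[Q[:,2]>18]
    c=cv2.minAreaRect(np.float32(q[:,:2])); print(' top',c)
    # ray-cast mask contour to z=22
    cs,_=cv2.findContours((l==i).astype(np.uint8),0,1); u=max(cs,key=len)[:,0]
    print(' ray22',cv2.minAreaRect(np.float32([ray(s,x,y,22)[:2] for x,y in u])))
    g=(P[...,2]>5)&(P[...,2]<60)&(P[...,1]<c[0][1]+60)&(P[...,1]>c[0][1]-60)&(P[...,0]>380)&(P[...,0]<500)
    Q=P[g]; print(' shank',Q.min(0).round(),Q.max(0).round(),' toe',Q[Q[:,2]>32].mean(0).round(1) if (Q[:,2]>32).any() else None)
    g=(P[...,2]>15)&(P[...,2]<60)&(P[...,0]>560)&(P[...,0]<670)&(P[...,1]>-230)&(P[...,1]<-50); Q=P[g]
    if len(Q): print(' noz',rect(Q[:,:2]))
    om=mask(s,'orange')&(P[...,0]>350)&(P[...,0]<560)&(P[...,1]>250)&(P[...,1]<420)&(P[...,2]<70); Q=P[om]
    t=Q[Q[:,2]>46]; p=Q[Q[:,2]<13]; print(' tabtop',t.mean(0).round(1),rect(t[:,:2]),'plate',rect(p[:,:2]),cv2.fitLine(np.float32(p[:,:2]),2,0,.01,.01).ravel().round(3))
d=a['img'][165:255,360:420];c=a['img'][215:275,110:240]
e=b['img'][315:355,200:340]; f=b['img'][115:200,190:250]
r=lambda i,w,h:cv2.resize(i,(w,h),interpolation=2)
cv2.imwrite('pics/c1.png',np.vstack([np.hstack([r(c,520,240),r(d,160,240)]),np.hstack([r(e,480,137+103),r(f,200,240)])])[:,:,::-1])
E
python3 m2.py
```

```text
top [382 172  10  41 356] (array([ 562.3, -384.8]), array([ 26.1, 120.1]), 80.13) 22.28790276357691
 top ((562.3239135742188, -384.7729797363281), (26.075008392333984, 120.14920806884766), 80.12710571289062)
 ray22 ((562.4513549804688, -384.5428771972656), (25.671953201293945, 118.8384017944336), 80.59481048583984)
 shank [ 390. -433.    5.] [ 500. -344.   48.]  toe [ 412.5 -359.    40.4]
 noz (array([ 594.9, -179. ]), array([20.7, 19.2]), 38.1)
 tabtop [487.1 354.4  54.5] (array([487.3, 355.2]), array([26.8,  8.9]), 88.41) plate (array([438.2, 354.7]), array([86.3, 33.1]), 1.11) [1.00000e+00 1.90000e-02 4.37682e+02 3.55049e+02]
side [ 261  330   67   19 1121] (array([ 560.4, -391.2]), array([ 27.5, 119.7]), 79.89) 21.82129324127379
 top ((560.5695190429688, -390.8533935546875), (27.210676193237305, 119.66224670410156), 80.70938110351562)
 ray22 ((559.8812866210938, -394.15692138671875), (32.57792663574219, 119.451171875), 80.5496826171875)
 shank [ 405. -394.    5.] [ 500. -352.   45.]  toe [ 410.7 -365.9   40. ]
 noz (array([ 594.3, -188.1]), array([20.5, 18.4]), 23.76)
 tabtop [485.4 342.7  52.5] (array([484.4, 344.8]), array([22. ,  6.7]), 86.31) plate (array([439.4, 347.4]), array([90.4, 40.9]), 3.63) [ 1.00000e+00 -3.00000e-03  4.38777e+02  3.47945e+02]
```

View pics/c1.png

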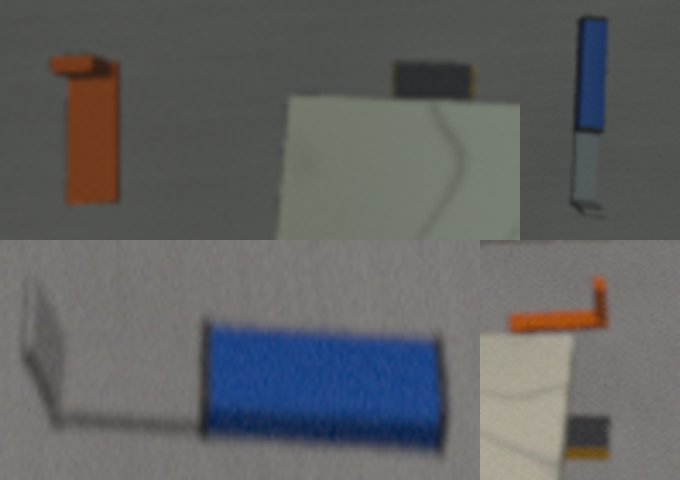

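```bash
cat >> h.py <<'E'
from scipy.spatial.transform import Rotation as Ro
SY=np.radians(-5.38); EDGE=np.array([439.5,30.0,0])   # slab yaw, front edge middle
def axes(yaw,pitch=0):   # columns x (handle, raised by pitch), y, z
    return Ro.from_euler('ZY',[yaw,-pitch]).as_matrix()
def tool(B): return np.c_[-B[:,1],-B[:,0],-B[:,2]]
S0=axes(SY)
def W(p): return EDGE+S0@np.array(p,float)   # slab-frame (counter height) -> world
DX=0.; GZ=-7.                                 # TCP in bar frame, from the grip centre
def bar(heelc,deg,yaw=SY,dx=None):            # TCP pose for heel-centre world pos
    B=axes(yaw,np.radians(deg)); return np.array(heelc)+B@np.array([140+(DX if dx is None else dx),0,6+GZ]),tool(B)
def st(m=''):
    s=robot.sense(); print(m,'t=%.1f'%s['time'],s['tcp_pos'].round(1),'F(slab)',(S0.T@s['ft_force']).round(1),'w=%.1f'%s['gripper_width']); return s
E
python3 - <<'E'
from h import *
yb=np.radians(-9.6)
P=[(np.array([561.4,-387.8,4.]),tool(axes(yb)))]
for hx in (-18,4,40,110):
  for p in (45,40,20,-4): P.append(bar(W([hx,79,21]),p))
for p,o in P:
    q=robot.inverse_kinematics(p,o); print(p.round(),None if q is None else np.round(q,2))
g=P[0]
robot.goto(g[0]+[0,0,100],g[1]); st()
robot.movel(g[0],v=120,contact_N=8); st()
robot.gripper_to(20,90); st()
s=snap('side','s1.png')
E
```

```text
[ 561. -388.    4.] [-0.38  0.65  0.14  0.   -1.06  1.78]
[528. 101. 119.] None
[536. 100. 110.] None
[560.  98.  68.] [ 0.56  0.21 -0.62  0.44 -0.51  0.55]
[568.  97.  10.] [ 0.42  0.51 -0.09 -0.04 -1.03  1.08]
[550.  99. 119.] None
[558.  98. 110.] None
[582.  96.  68.] [ 0.53  0.25 -0.56  0.42 -0.52  0.6 ]
[590.  95.  10.] [ 0.4   0.54 -0.03 -0.04 -1.06  1.1 ]
[586.  96. 119.] None
[594.  95. 110.] None
[618.  93.  68.] [ 0.5   0.31 -0.46  0.38 -0.54  0.68]
[626.  92.  10.] [ 0.37  0.6   0.08 -0.04 -1.11  1.12]
[656.  89. 119.] None
[664.  88. 110.] None
[688.  86.  68.] [ 0.43  0.42 -0.26  0.3  -0.61  0.82]
[695.  85.  10.] [ 0.33  0.72  0.3  -0.03 -1.22  1.16]
 t=3.5 [ 561.9 -387.1  104.2] F(slab) [ 1.1 -0.2 -0.5] w=85.5
 t=4.5 [ 562.1 -388.2    5.1] F(slab) [-1.  -0.2  0.1] w=85.0
 t=5.0 [ 561.6 -388.1    4.7] F(slab) [-1.   0.6  4.3] w=25.9
```

Run:
```python
from h import *
yb=np.radians(-9.6)
for d in (10,15,20,25,30,40):
  out=[]
  def T(g,B):  # tool tilted by -d wrt bar; TCP below the grip centre
    Bt=B@axes(0,-np.radians(d)); return g+Bt@np.array([0,0,GZ]),tool(Bt)
  def chk(p,o):
    q=robot.inverse_kinematics(p,o); return 0 if q is None else 1
  B=axes(yb)
  out.append(''.join(str(chk(*T(np.array([561.4,-387.8,z]),B))) for z in (11,60,100)))
  out.append(''.join(str(chk(*T(np.array([600,100,11.]),axes(0)))) for z in (11,)))
  for hx in (-18,4,40,80):
    out.append(''.join(str(chk(*T(W([hx,79,21])+(Bp:=axes(SY,np.radians(p)))@np.array([140,0,6]),Bp))) for p in (44,40,33,20,0,-4)))
  print(d,out)
```

```text
10 ['111', '1', '111111', '111111', '111111', '111111']
15 ['111', '1', '111111', '111111', '111111', '111111']
20 ['111', '1', '111111', '111111', '111111', '111111']
25 ['111', '1', '111111', '111111', '111111', '111111']
30 ['111', '1', '111111', '111111', '111111', '111111']
40 ['111', '1', '111111', '111111', '111111', '111111']
```

```bash
cat >> h.py <<'E'
DT=np.radians(20); GZ=-5.
def barg(g,B):
    Bt=B@axes(0,-DT); return g+B@np.array([DX,0,0])+Bt@np.array([0,0,GZ]),tool(Bt)
def bar(heelc,deg,yaw=SY):
    B=axes(yaw,np.radians(deg)); return barg(np.array(heelc)+B@np.array([140.,0,6]),B)
E
python3 - <<'E'
from h import *
yb=np.radians(-9.6)
p,o=barg(np.array([561.6,-388,11.]),axes(yb))
robot.gripper_to(50)
z=robot.sense()['tcp_pos']
robot.movel(z+[0,0,25],v=120)
robot.movel(p+[0,0,25],v=100,orientation=o)
robot.movel(p,v=100,contact_N=8); st('down')
robot.gripper_to(20,100); st('grip')
robot.movel(p+[0,0,60],v=120); st('lift')
s=snap('side','s1.png');a=snap('top')
c=np.vstack([s['img'][200:384,150:400],a['img'][140:270,300:470][:, :]] if 0 else [s['img'][200:384,150:400]])
cv2.imwrite('pics/c2.png',cv2.resize(c,(750,552))[:,:,::-1])
E
```

```text
down t=6.8 [ 559.2 -387.8    6.7] F(slab) [ 0.5  0.  -0.3] w=50.3
grip t=7.1 [ 560.5 -388.     7.8] F(slab) [0.3 2.1 5.1] w=25.7
lift t=7.7 [ 559.5 -387.1   64.8] F(slab) [ 0.2 -0.5 -6.5] w=25.5
```

View pics/c2.png

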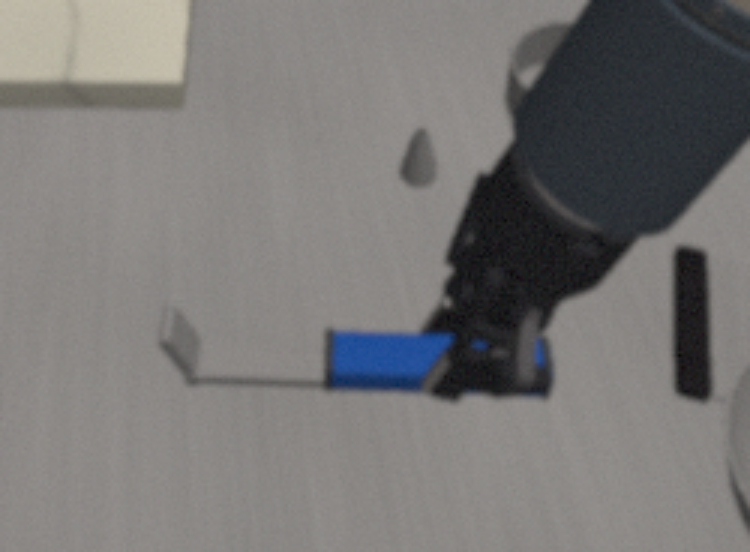

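Run:
```python
from h import *
import pickle
a,b=pickle.load(open('s0.pkl','rb'))
yb=np.radians(-9.6); A=axes(yb)
for n,s0 in(('top',a),('side',b)):
  s1=snap(n)
  for tag,s,lo,hi in(('0',s0,-5,60),('1',s1,40,130)):
    P=pts(s); m=mask(s,'blue')&(P[...,0]<660)&(P[...,0]>400)&(P[...,1]<-300)&(P[...,2]<hi)&(P[...,2]>lo)
    Q=(P[m]-[561,-388,0])@A
    f=Q[Q[:,0]<np.percentile(Q[:,0],3)+25]
    m=(P[...,0]<500)&(P[...,0]>380)&(P[...,1]<-300)&(P[...,1]>-420)&(P[...,2]<hi)&(P[...,2]>lo+10)
    T=(P[m]-[561,-388,0])@A; 
    hi_=T[T[:,2]>np.percentile(T[:,2],99)-8]
    print(n,tag,len(Q),'x range',np.percentile(Q[:,0],[0,2,98,100]).round(1),'front z',np.percentile(f[:,2],[50,95]).round(1),'y',np.median(f[:,1]).round(1),'toe',np.percentile(T[:,0],[1]).round(1),hi_.mean(0).round(1))
    print('   slope',np.polyfit(Q[:,0],Q[:,2],1).round(3),'yaw',np.polyfit(Q[:,0],Q[:,1],1).round(3))
```

```text
top 0 356 x range [-59.3 -56.6  57.1  60.9] front z [22.7 26.5] y 3.8 toe [-156.6] [-152.3    3.7   42.2]
   slope [-6.0000e-03  2.2226e+01] yaw [0.006 3.875]
top 1 247 x range [-60.8 -58.3  19.5  46.4] front z [79.  82.4] y 4.2 toe [-155.6] [-1.527e+02 -1.000e-01  9.760e+01]
   slope [-1.0000e-03  7.8726e+01] yaw [-0.075  1.482]
side 0 1121 x range [-59.8 -57.8  56.7  59.8] front z [21.9 23.8] y -6.9 toe [-155.9] [-152.4   -3.7   40.8]
   slope [-0.  20.6] yaw [ 2.000e-03 -5.754e+00]
side 1 658 x range [-61.7 -60.2  55.1  58.2] front z [78.4 80.3] y -7.6 toe [-156.8] [-153.3   -3.3   97.4]
   slope [ 0.097 81.014] yaw [ 0.068 -2.794]
```

```bash
cat >> h.py <<'E'
DX=1.; GZ=-3.5
def heel(s=None):   # heel centre in slab frame + pitch(deg), from the sensed pose
    s=s or robot.sense(); R=s['orientation']; Bt=np.c_[-R[:,1],-R[:,0],-R[:,2]]; B=Bt@axes(0,DT)
    g=s['tcp_pos']-Bt@[0,0,GZ]-B@[DX,0,0]; h=g-B@[140,0,6]
    return (S0.T@(h-EDGE)), np.degrees(np.arcsin(B[2,0]))
def rep(m=''):
    s=robot.sense(); h,p=heel(s); print(m,'t=%.1f'%s['time'],'heelc',h.round(1),'pitch %.1f'%p,'F',(S0.T@s['ft_force']).round(1),'M',(S0.T@s['moment']).round(2),'w=%.1f'%s['gripper_width']); return s
E
python3 - <<'E'
from h import *
rep()
s=robot.sense(); robot.movel(s['tcp_pos']+[0,0,70],v=150)
robot.goto(*bar(W([75,79,75]),40)); rep('at')
p,o=bar(W([75,79,32]),40)
robot.movel(p,v=100,orientation=o); rep('low')
robot.sleep(.2); rep()
import pickle
A,B=snap('top'),snap('side','s2.png'); pickle.dump((A,B),open('s2.pkl','wb'))
for n,s in(('top',A),('side',B)):
    P=pts(s); Q=(P-EDGE)@S0
    m=(Q[...,0]>10)&(Q[...,0]<100)&(abs(Q[...,1]-79)<30)&(Q[...,2]>24)&(Q[...,2]<85); T=Q[m]
    print(n,len(T),T.min(0).round(1),T.max(0).round(1)); e=T[T[:,0]<T[:,0].min()+12]; print(' tip y',np.percentile(e[:,1],[2,50,98]).round(1),'z',np.percentile(e[:,2],[2,50,98]).round(1))
    m=(Q[...,0]>2)&(Q[...,0]<36)&(abs(Q[...,1]-79)<60)&(Q[...,2]>11)&(Q[...,2]<22);T=Q[m];print(' block',np.percentile(T,[1,99],axis=0).round(1))
    m=(Q[...,2]>66)&(Q[...,2]<84)&(abs(Q[...,1])<160)&(Q[...,0]<10);T=Q[m];print(' slab front x',np.percentile(T[:,0],[99.5,100]))
c=B['img'][90:290,90:340]; cv2.imwrite('pics/c3.png',cv2.resize(c,(750,600))[:,:,::-1])
E
```

```text
t=7.9 heelc [  19.1 -394.    62.5] pitch -0.1 F [ 0.6  0.2 -4.9] M [-0.1  -1.81 -0.03] w=25.3
at t=10.3 heelc [75.3 78.3 74.8] pitch 40.0 F [-0.7  0.1 -5.3] M [-0.01  1.56 -0.01] w=25.5
low t=10.9 heelc [75.7 78.9 32.4] pitch 40.0 F [-0.1 -0.  -4.2] M [ 0.03  1.52 -0.  ] w=25.4
 t=11.1 heelc [75.7 79.4 32.9] pitch 40.1 F [-0.1  0.1 -4.5] M [-0.02  1.6   0.  ] w=25.4
top 193 [41.9 68.2 32.2] [100.   94.1  59.5]
 tip y [70.3 82.1 93. ] z [48.6 52.2 56.8]
 block [[  5.8  54.6  11.5]
 [ 31.9 110.2  20.2]]
 slab front x [-0.69477419  0.88055889]
side 156 [41.9 61.1 28.2] [98.4 91.6 58.1]
 tip y [62.7 72.1 87.2] z [42.6 51.  54.8]
 block [[  2.2  47.   12.1]
 [ 29.9 107.   17.7]]
 slab front x [-1.2440689  -0.58411963]
```

View pics/c3.png

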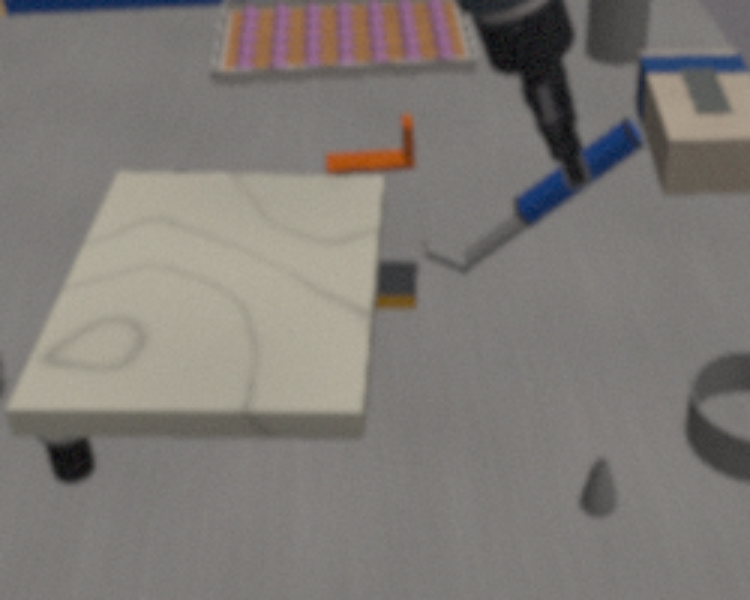

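Run:
```python
from h import *
p,o=bar(W([70,79,24]),46); robot.movel(p,v=60,orientation=o); rep('pre')
p,o=bar(W([22,79,23.5]),46); print(robot.movel(p,v=60,orientation=o,contact_N=6)); rep('in')
p,o=bar(W([22,79,22]),41); print(robot.movel(p,v=30,orientation=o,contact_N=6)); rep('rot')
p,o=bar(W([22,79,16]),41); print(robot.movel(p,v=10,orientation=o,contact_N=4)); rep('down')
```

```text
pre t=11.6 heelc [69.4 78.6 24.2] pitch 46.0 F [-0.2  0.  -4.7] M [0.01 1.99 0.05] w=25.8
False
in t=12.6 heelc [22.4 79.3 23.7] pitch 46.0 F [-0.8  0.  -4.7] M [ 0.02  2.05 -0.01] w=25.2
False
rot t=13.1 heelc [22.  78.9 21.8] pitch 41.0 F [-0.   0.7 -4.6] M [-0.07  1.74  0.01] w=25.6
True
down t=13.6 heelc [22.8 79.1 18.6] pitch 41.1 F [ 3.6 -0.4  1.7] M [-0.21 -0.12 -0.04] w=25.3
```

```bash
sed -i 's/^DX=1.; GZ=-3.5/DX=-2.; GZ=-3.5/' h.py
python3 - <<'E'
from h import *
rep('now')
p,o=bar(W([25,79,22]),40.5); robot.movel(p,v=10,orientation=o); rep('up')
p,o=bar(W([-24,79,22]),40.5); print(robot.movel(p,v=20,contact_N=5)); rep('stop?')
robot.sleep(.2);rep()
E
```

```text
now t=13.6 heelc [25.1 79.1 20.6] pitch 41.1 F [ 3.6 -0.4  1.7] M [-0.21 -0.12 -0.04] w=25.3
up t=14.1 heelc [24.4 78.8 21.4] pitch 40.4 F [ 1.7  0.9 -2.7] M [ 0.31  1.01 -0.  ] w=26.0
True
stop? t=15.8 heelc [-11.9  79.6  22.7] pitch 40.6 F [ 3.8  1.2 -0.9] M [-0.1  -0.    0.01] w=25.6
 t=16.0 heelc [-11.6  79.6  22.4] pitch 40.6 F [ 3.9 -0.3  0.5] M [-0.06 -0.19  0.01] w=25.3
```

Run:
```python
from h import *
h,_=heel()
p,o=bar(W([h[0]+3,79,22]),40.5); robot.movel(p,v=15); rep('back')
p,o=bar(W([h[0]+3,79,18]),40.5); print(robot.movel(p,v=10,contact_N=4)); rep('down')
h2,_=heel()
p,o=bar(W([h2[0],79,h2[2]+.3]),40.5); robot.movel(p,v=10); rep('up')
p,o=bar(W([-26,79,h2[2]+.3]),40.5); print(robot.movel(p,v=15,contact_N=6)); rep('in')
```

```text
back t=16.4 heelc [-9.6 78.4 21.1] pitch 40.4 F [-2.7  1.6 -1. ] M [0.55 2.36 0.1 ] w=25.2
True
down t=16.7 heelc [-8.4 78.7 19.8] pitch 40.6 F [2.1 0.8 3.2] M [-0.03  0.9  -0.02] w=25.3
up t=17.1 heelc [-8.7 78.7 20.2] pitch 40.4 F [-0.5 -0.4  1.5] M [-0.12  1.53 -0.04] w=25.5
True
in t=17.6 heelc [-9.9 79.  21.3] pitch 40.6 F [ 1.1 -0.2  1. ] M [-0.45  0.5  -0.06] w=25.5
```

Run:
```python
from h import *
for n in (8,10):
    p,o=bar(W([-26,79,21.5]),40.5); print(robot.movel(p,v=12,contact_N=n)); rep('in')
s=snap('side','s3.png'); c=s['img'][110:260,170:320]; cv2.imwrite('pics/c4.png',cv2.resize(c,(600,600),interpolation=2)[:,:,::-1])
```

```text
True
in t=18.2 heelc [-12.5  80.1  23. ] pitch 40.9 F [ 3.3  0.2 -1. ] M [-0.2   0.04  0.02] w=25.4
True
in t=18.8 heelc [-13.8  80.6  24.4] pitch 41.3 F [ 6.2 -0.6 -2.2] M [-0.52 -0.64  0.01] w=25.1
```

View pics/c4.png

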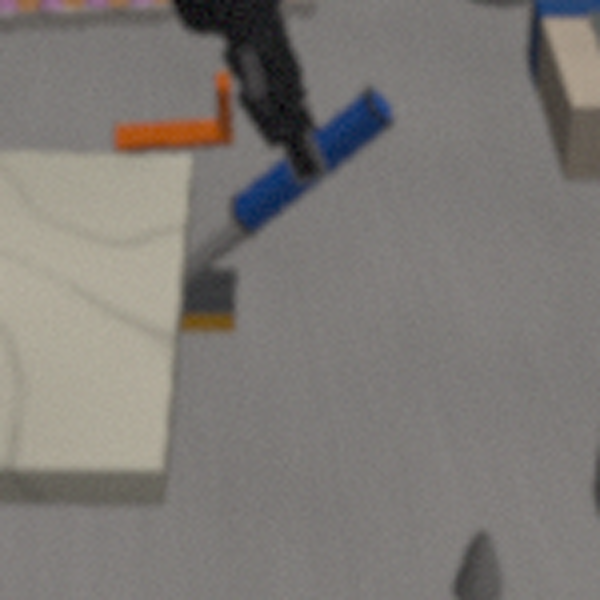

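Run:
```python
from h import *
p,o=bar(W([-12.5,79,21]),40); robot.movel(p,v=15,orientation=o); s=rep('40')
hx,hz=-12.5,21.
for d in (36,33,28,23,18,13):
    p,o=bar(W([hx,79,hz]),d); robot.movel(p,v=40,orientation=o); s=rep(d); F=S0.T@s['ft_force']
    if abs(F).max()>28: print('STOP');break
    hx+=np.clip((F[0]-3)*.1,-1,1)
```

```text
40 t=19.5 heelc [-11.5  79.9  21.7] pitch 40.1 F [5.6 1.  4.4] M [ 0.52 -0.79  0.  ] w=25.6
36 t=19.9 heelc [-11.5  79.8  21.3] pitch 36.1 F [6.4 1.2 3.7] M [ 0.61 -0.97 -0.01] w=25.9
33 t=20.2 heelc [-11.3  79.7  21.1] pitch 33.0 F [4.8 1.9 2.2] M [ 0.74 -0.91 -0.07] w=25.7
28 t=20.6 heelc [-11.5  79.6  21.2] pitch 28.0 F [2.6 1.6 4.6] M [ 0.6  -0.57 -0.1 ] w=25.4
23 t=21.1 heelc [-11.2  79.6  21.1] pitch 23.1 F [5.1 2.  3.9] M [ 0.62 -1.34 -0.16] w=25.5
18 t=21.6 heelc [-10.8  79.5  21. ] pitch 18.1 F [6.3 1.4 2.1] M [ 0.64 -2.05 -0.23] w=25.8
13 t=22.0 heelc [-10.4  79.5  20.7] pitch 13.1 F [6.6 1.6 1.2] M [ 0.66 -2.57 -0.27] w=25.1
```

Run:
```python
from h import *
hx,hz=-11.3,21.
for d in (8,3,-1,-3):
    p,o=bar(W([hx,79,hz]),d); robot.movel(p,v=40,orientation=o); s=rep(d); F=S0.T@s['ft_force']
    if abs(F).max()>28: print('STOP');break
p,o=bar(W([hx,79,hz]),-6); print(robot.movel(p,v=15,orientation=o,contact_N=9)); rep('tail')
for n in('top','side'):
    s=snap(n); Q=(pts(s)-EDGE)@S0
    m=(Q[...,2]>60)&(Q[...,2]<110)&(Q[...,1]<30)&(Q[...,1]>-165)&(Q[...,0]<-3)&(Q[...,0]>-257); T=Q[m]; print(n,np.linalg.lstsq(np.c_[T[:,:2],np.ones(len(T))],T[:,2],rcond=None)[0].round(4),T[:,0].max(),T[:,0].min())
```

```text
8 t=22.4 heelc [-10.1  79.6  20.4] pitch 8.1 F [8.7 0.2 0.5] M [ 0.59 -3.12 -0.38] w=25.7
3 t=22.9 heelc [-9.7 79.5 20.1] pitch 3.1 F [ 9.6  1.6 -0.8] M [ 0.47 -3.97 -0.35] w=25.4
-1 t=23.3 heelc [-9.5 79.5 19.7] pitch -0.8 F [ 9.7  0.6 -1.7] M [ 0.43 -4.54 -0.43] w=25.6
-3 t=23.6 heelc [-9.4 79.5 19.7] pitch -2.8 F [10.9  1.2 -1.2] M [ 0.4  -4.71 -0.47] w=25.4
True
tail t=23.9 heelc [-9.3 79.6 21.2] pitch -4.4 F [-0.5  0.9  4.2] M [ 0.23 -0.7  -0.25] w=25.4
top [2.65000e-02 1.40000e-03 9.05622e+01] -4.2438102447550134 -256.9852945036565
side [1.98000e-02 0.00000e+00 8.92391e+01] -5.07005112009701 -256.97523542541046
```

```bash
cat >> h.py <<'E'
GH=40.
def pk(tab,yaw=SY,t=20):  # TCP pose to hold the tab; tab = world xy of tab, z of packer underside
    R=tool(axes(yaw,-np.radians(t))); return np.array(tab)+[0,0,GH]+19*R[:,2],R
def slab(m=''):
    for n in('top','side'):
        s=snap(n); Q=(pts(s)-EDGE)@S0
        T=Q[(Q[...,2]>60)&(Q[...,2]<110)&(Q[...,1]<30)&(Q[...,1]>-165)&(Q[...,0]<-3)&(Q[...,0]>-257)]
        print(m,n,np.linalg.lstsq(np.c_[T[:,:2],np.ones(len(T))],T[:,2],rcond=None)[0].round(4))
E
python3 - <<'E'
from h import *
robot.gripper_to(42); rep('open')
s=robot.sense(); z=s['orientation'][:,2]
robot.movel(s['tcp_pos']-z*60,v=120); robot.movel(s['tcp_pos']-z*60+[0,0,80],v=200); slab('free')
p,o=pk([488,350.5,0],np.radians(.5))
robot.goto(p+[0,0,60],o); st()
print(robot.movel(p,v=100,contact_N=6)); st('at')
robot.gripper_to(10,40); st('grip')
robot.movel(p+[0,0,75],v=150); st('up')
robot.goto(*pk(W([118,0,75]))); robot.movel(pk(W([118,0,12]))[0],v=120); st('pre')
for n in('top','side'):
    s=snap(n,n+'4.png'); P=pts(s); Q=(P-EDGE)@S0
    m=mask(s,'orange')&(Q[...,0]>0)&(Q[...,0]<150)&(abs(Q[...,1])<60)&(Q[...,2]<80); T=Q[m]; l=T[T[:,2]<30]
    print(n,'plate',np.percentile(l,[1,99],axis=0).round(1).tolist(),rect(l[:,:2]),'z',np.median(l[:,2]))
    m=(Q[...,2]>70)&(Q[...,2]<100)&(Q[...,0]>-40)&(Q[...,0]<-5); print('  slab y',np.percentile(Q[m][:,1],[.2,99.8]))
E
```

```text
open t=24.3 heelc [-7.8 79.7 20.6] pitch -4.2 F [-1.2  0.7 -0.4] M [ 0.   -1.19 -0.01] w=41.7
free top [2.52000e-02 7.00000e-04 9.01678e+01]
free side [ 1.88000e-02 -2.00000e-04  8.89802e+01]
 t=26.7 [482.4 349.5  82.4] F(slab) [ 0.2  0.3 -0.2] w=42.1
False
at t=27.5 [482.  350.5  22.7] F(slab) [ 0.2 -0.4  0.1] w=41.9
grip t=27.7 [482.2 350.9  23.2] F(slab) [0.8 0.3 3.1] w=29.3
up t=28.4 [480.8 350.3  96.2] F(slab) [-0.1  0.5 -1.2] w=29.6
pre t=30.3 [550.5  20.   34.8] F(slab) [-0.9  1.   1.2] w=29.4
top plate [[22.4, -7.1, 16.9], [106.1, 49.9, 26.5]] (array([67.7, 20.1]), array([33.8, 94.8]), 67.65) z 21.43635752103092
  slab y [-166.57608909   57.85718782]
side plate [[20.0, -16.3, 13.4], [108.6, 49.5, 27.3]] (array([62.5, 16.4]), array([ 40.3, 113.6]), 62.61) z 20.979161488434233
  slab y [-173.2018218   165.50882727]
```

Run:
```python
from h import *
a=cv2.imread('pics/top4.png')[180:290,140:280];b=cv2.imread('pics/side4.png')[100:250,130:300]
cv2.imwrite('pics/c5.png',np.hstack([cv2.resize(a,(400,314),interpolation=2),cv2.resize(b,(356,314),interpolation=2)]))
s=robot.sense();print(s['orientation'].round(3)); print(tool(axes(SY,-np.radians(20))).round(3))
```

```text
[[-0.093 -0.936 -0.339]
 [-0.996  0.088  0.032]
 [-0.     0.341 -0.94 ]]
[[-0.094 -0.936 -0.341]
 [-0.996  0.088  0.032]
 [-0.     0.342 -0.94 ]]
```

View pics/c5.png

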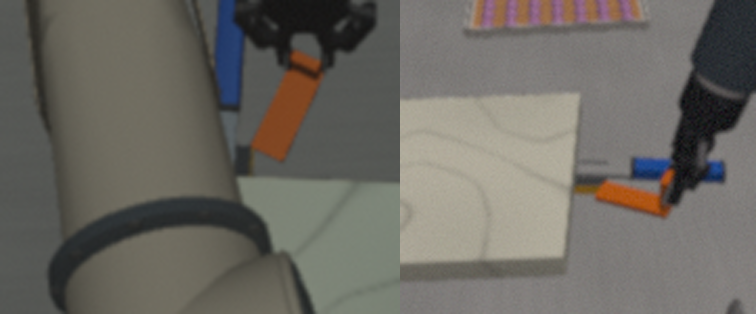

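```bash
cat >> h.py <<'E'
def pack(names=('top','side'),x0=0):
    r=[]
    for n in names:
        s=snap(n); P=pts(s); Q=(P-EDGE)@S0
        m=mask(s,'orange')&(Q[...,0]>x0)&(Q[...,0]<230)&(Q[...,1]>-130)&(Q[...,1]<60)&(Q[...,2]<80); T=Q[m]; l=T[T[:,2]<T[:,2].min()+18]; t=T[T[:,2]>44]
        c,wh,an=cv2.minAreaRect(np.float32(l[:,:2])); e=cv2.boxPoints((c,wh,an)); 
        yaw=(an if wh[0]>wh[1] else an-90); yaw=(yaw+90)%180-90
        d=np.array([np.cos(np.radians(yaw)),np.sin(np.radians(yaw))])
        end=np.percentile(l[:,:2]@d,1)*d+(np.array(c)-(np.array(c)@d)*d)
        print(n,'c',np.round(c,1),np.round(wh,1),'yaw %.1f'%yaw,'end',end.round(1),'z',np.median(l[:,2]).round(1),'tab',t.mean(0).round(1) if len(t) else None)
E
python3 - <<'E'
from h import *
y2=SY+np.radians(22.3)
p,o=pk(W([150,-40,12])); robot.movel(p,v=150)
p,o=pk(W([150,-40,12]),y2); robot.movel(p,v=100,orientation=o)
print(robot.movel(pk(W([150,-40,-3]),y2)[0],v=20,contact_N=4)); st('down')
robot.gripper_to(50); 
s=robot.sense(); robot.movel(s['tcp_pos']-s['orientation'][:,2]*45,v=150); pack()
E
```

```text
True
down t=32.0 [578.7 -25.9  23.4] F(slab) [-0.4  0.9  3.2] w=29.7
top c [ 95.4 -40.4] [86.7 32.2] yaw 2.0 end [ 52.6 -41.9] z 8.6 tab [142.6 -40.7  54.1]
side c [ 96.6 -45.9] [92.9 37.6] yaw 1.0 end [ 50.2 -46.7] z 8.1 tab [141.2 -50.9  52.1]
```

Run:
```python
from h import *
yy=SY+np.radians(1.5)
p,o=pk(W([145.5,-40,0]),yy)
robot.movel(p-o[:,2]*45,v=120,orientation=o); print(robot.movel(p,v=120,contact_N=6)); st('at')
robot.gripper_to(38); st(); robot.gripper_to(10,60); st('grip')
pack(['top'])
p,o=pk(W([145.5,-40,5]),yy); robot.movel(p,v=100)
p,o=pk(W([125,2.5,5])); robot.movel(p,v=120,orientation=o); st('pre'); pack()
```

```text
False
at t=33.9 [574.4 -22.8  22.5] F(slab) [ 0.1 -0.9  0.8] w=50.1
 t=34.2 [574.7 -23.   22.8] F(slab) [-0.5 -0.   0.5] w=37.8
grip t=34.4 [574.8 -23.1  22.8] F(slab) [0.8 1.4 3.2] w=28.9
top c [ 95.1 -40.5] [86.2 32.2] yaw 2.2 end [ 52.5 -42.2] z 8.5 tab [142.9 -38.3  54.3]
pre t=35.3 [557.7  21.4  27.2] F(slab) [ 0.5  0.3 -0.7] w=29.1
top c [72.6  4.2] [86.1 33.4] yaw 0.1 end [29.8  4.1] z 12.6 tab [121.5   5.5  58.7]
side c [74.8 -2.1] [92.9 38.9] yaw 3.6 end [28.9 -5. ] z 12.5 tab [119.1   1.9  59.2]
```

Run:
```python
from h import *
robot.movel(pk(W([125,1.5,1.5]))[0],v=60); st('low')
print(robot.movel(pk(W([59,1.5,1.5]))[0],v=50,contact_N=8)); st('a')
print(robot.movel(pk(W([20,1.5,1.5]))[0],v=15,contact_N=5)); s=st('strip?')
print('tab slab', S0.T@(s['tcp_pos']-19*s['orientation'][:,2]-EDGE))
pack(['top'],x0=5)
```

```text
low t=35.6 [557.4  19.8  23.2] F(slab) [-1.  -0.3 -0.5] w=29.3
False
a t=37.1 [492.2  26.6  23.6] F(slab) [-0.1 -0.3 -0.7] w=28.6
True
strip? t=39.1 [459.2  29.7  23.8] F(slab) [ 1.1 -0.1  0.3] w=28.7
tab slab [26.04550899  1.58977519 41.72349682]
top c [10.7  3.8] [11.4 29.1] yaw -89.6 end [10.6 18.4] z 9.0 tab [22.8  4.6 55.4]
```

Run:
```python
from h import *
print(robot.movel(pk(W([27,1.5,-3]))[0],v=15,contact_N=3)); st('down')
T=lambda s:(S0.T@(s['tcp_pos']-19*s['orientation'][:,2]-EDGE)).round(1)
z=T(robot.sense())[2]-GH
print(robot.movel(pk(W([18,1.5,z+.5]))[0],v=12,contact_N=7)); s=st('push'); print(T(s))
robot.sleep(.2); s=st('hold'); print(T(s))
```

```text
True
down t=39.4 [459.3  29.7  22.8] F(slab) [0.1 1.2 3.8] w=29.1
True
push t=39.8 [459.3  29.8  23.2] F(slab) [ 1.4 -0.6  1.8] w=29.2
[26.   1.6 41.1]
hold t=40.0 [459.3  29.8  23. ] F(slab) [0.8 1.1 1.7] w=28.9
[26.1  1.6 40.9]
```

Run:
```python
from h import *
s=snap('side','s6.png'); cv2.imwrite('pics/c6.png',cv2.resize(s['img'][90:250,130:290],(600,600),interpolation=2)[:,:,::-1])
```

```text
(no output)
```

View pics/c6.png

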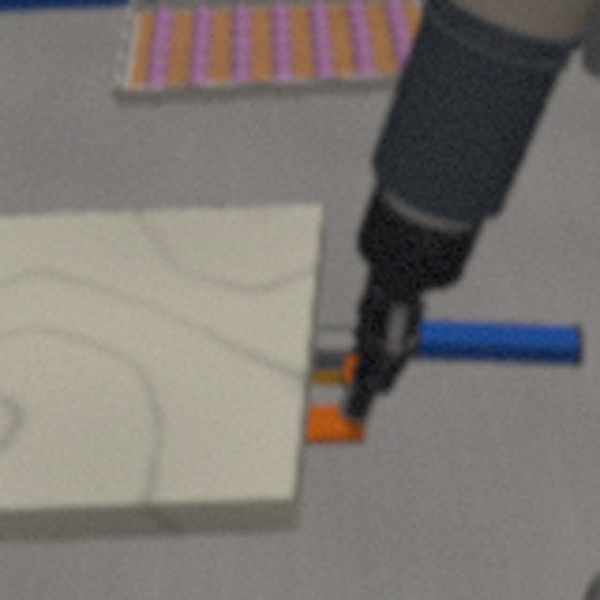

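Run:
```python
from h import *
robot.gripper_to(38); s=st('rel')
robot.movel(s['tcp_pos']-s['orientation'][:,2]*50,v=120)
pack(['top'],x0=5)
p,o=bar(W([-10.3,79.6,20.8]),-4.3)
robot.goto(p-o[:,2]*60,o); robot.gripper_to(44); print(robot.movel(p-o[:,2]*1,v=100,contact_N=6)); rep('at')
robot.gripper_to(20,100); rep('grip')
```

```text
rel t=40.3 [459.1  29.7  22.9] F(slab) [-0.1 -0.2 -0.6] w=38.1
top c [12.1  2.9] [31.6 13.5] yaw 88.6 end [ 11.7 -12. ] z 8.2 tab [22.7  3.3 54.4]
False
at t=42.5 heelc [-9.3 79.6 22.2] pitch -4.2 F [ 0.2 -0.8 -0.3] M [-0.03 -1.21 -0.01] w=44.0
grip t=42.8 heelc [-8.9 79.6 22.3] pitch -4.2 F [2.2 0.5 3.9] M [-0.09 -1.21 -0.03] w=25.4
```

Run:
```python
from h import *
for d in (-2,2,6,10,14,18,22,26,31,36,40):
    p,o=bar(W([-9.3,79.6,21.8]),d); robot.movel(p,v=30,orientation=o); s=rep(d)
    if abs(s['ft_force']).max()>28: print('STOP');break
slab()
```

```text
-2 t=43.1 heelc [-9.2 79.7 22.1] pitch -2.0 F [ 2.1 -0.   1.5] M [ 0.03 -1.35  0.01] w=25.3
2 t=43.6 heelc [-9.6 79.6 22.2] pitch 2.0 F [1.1 1.1 3.1] M [ 0.14 -0.53 -0.06] w=25.5
6 t=44.0 heelc [-9.9 79.6 22.1] pitch 5.9 F [-1.5 -0.7  2.8] M [ 0.17  0.41 -0.09] w=25.5
10 t=44.5 heelc [-10.2  79.6  22. ] pitch 9.9 F [-4.5 -0.   3. ] M [ 0.24  1.41 -0.08] w=25.3
14 t=45.0 heelc [-10.4  79.5  21.8] pitch 13.9 F [-5.2  1.2  3.3] M [ 0.3   2.18 -0.06] w=25.3
18 t=45.5 heelc [-9.4 79.5 21.5] pitch 17.9 F [-0.5 -0.2 -1.4] M [0.03 0.96 0.04] w=25.6
22 t=45.9 heelc [-9.3 79.5 21.7] pitch 22.0 F [-1.4 -0.5 -2.4] M [-0.07  1.27  0.04] w=25.5
26 t=46.4 heelc [-9.3 79.6 21.8] pitch 26.0 F [-1.6 -0.4 -2. ] M [-0.15  1.47  0.04] w=25.5
31 t=46.9 heelc [-9.2 79.6 21.8] pitch 31.0 F [-1.7 -0.2 -0.8] M [-0.17  1.71 -0.05] w=25.1
36 t=47.5 heelc [-9.  79.7 22. ] pitch 36.0 F [-1.3  0.2 -0.2] M [-0.27  1.9  -0.01] w=25.7
40 t=48.0 heelc [-8.9 79.8 22.1] pitch 40.0 F [-0.8 -1.  -0.1] M [-0.32  1.77  0.01] w=25.6
 top [1.4000e-03 8.0000e-04 8.4409e+01]
 side [-3.800e-03 -4.000e-04  8.336e+01]
```

Run:
```python
from h import *
robot.movel(bar(W([-7,79.6,23.3]),40)[0],v=30); rep()
print(robot.movel(bar(W([80,79.6,24]),40)[0],v=90,contact_N=10)); rep('out')
p,o=bar(W([85,79.6,110]),20); robot.movel(p,v=150,orientation=o)
yb=np.radians(-9.6); B=axes(yb)
p,o=barg(np.array([561.,-388,111.]),B); robot.goto(p,o); rep('over')
robot.movel(barg(np.array([561.,-388,20.]),B)[0],v=130)
print(robot.movel(barg(np.array([561.,-388,6.]),B)[0],v=25,contact_N=4)); st('down')
robot.gripper_to(55); s=st('rel')
robot.movel(s['tcp_pos']-s['orientation'][:,2]*80,v=150); robot.movel(robot.sense()['tcp_pos']+[0,0,80],v=200)
slab(); pack(['top'],x0=5); a=snap('top','t9.png'); b=snap('side','s9.png'); st()
cv2.imwrite('pics/c7.png',np.hstack([cv2.resize(a['img'],(400,300)),cv2.resize(b['img'],(400,300))])[:,:,::-1])
```

```text
t=48.3 heelc [-6.9 79.6 23. ] pitch 40.0 F [-0.1 -0.7 -0.6] M [-0.26  1.71 -0.01] w=25.5
False
out t=49.4 heelc [79.4 79.5 23.8] pitch 40.0 F [-0.3  0.3 -5.5] M [0.01 1.63 0.01] w=25.0
over t=51.9 heelc [  21.5 -393.4  105.3] pitch 0.1 F [ 1.1  0.2 -5. ] M [-0.06 -1.87 -0.03] w=25.6
True
down t=53.2 [ 558.3 -387.7    9. ] F(slab) [1.2 0.9 5.3] w=25.0
rel t=53.6 [ 557.4 -386.8    6.4] F(slab) [-0.4  0.2 -0.5] w=55.0
 top [1.80000e-03 1.90000e-03 8.46585e+01]
 side [-4.0000e-03 -5.0000e-04  8.3301e+01]Traceback (most recent call last):
  File "<stdin>", line 11, in <module>
  File "h.py", line 61, in pack
    m=mask(s,'orange')&(Q[...,0]>x0)&(Q[...,0]<230)&(Q[...,1]>-130)&(Q[...,1]<60)&(Q[...,2]<80); T=Q[m]; l=T[T[:,2]<T[:,2].min()+18]; t=T[T[:,2]>44]
                                                                                                                    ~~~~~~~~~~^^
    return umr_minimum(a, axis, None, out, keepdims, initial, where)
ValueError: zero-size array to reduction operation minimum which has no identity
```

Packer not seen from the top, probably hidden by the arm; I'll look.

Run:
```python
from h import *
a=snap('top','t9.png'); b=snap('side','s9.png'); st()
cv2.imwrite('pics/c7.png',np.hstack([cv2.resize(a['img'],(400,300)),cv2.resize(b['img'],(400,300))])[:,:,::-1])
P=pts(b);Q=(P-EDGE)@S0
m=mask(b,'orange')&(Q[...,0]>-20)&(Q[...,0]<200)&(abs(Q[...,1])<60)&(Q[...,2]<80); T=Q[m]; print(len(T),T.min(0),T.max(0))
for s in(a,b):
  P=pts(s);m=mask(s,'blue')&(P[...,0]<660)&(P[...,0]>400)&(P[...,1]<-300)&(P[...,2]<60); T=P[m]
  if len(T): print(rect(T[:,:2]),np.percentile(T[:,2],[5,50,95]))
  Q=(P-EDGE)@S0; T=Q[(Q[...,2]>70)&(Q[...,2]<95)&(abs(Q[...,1])<190)&(Q[...,0]>-285)&(Q[...,0]<20)]; print('slab',rect(T[:,:2]))
```

```text
t=55.0 [ 583.6 -390.9  159.2] F(slab) [ 0.4 -0.5  0.7] w=55.0
169 [-10.24039199 -19.60326442   5.40489909] [27.79637702 50.454324   55.44896706]
(array([ 559.7, -386. ]), array([ 24.2, 117.3]), 77.42) [18.86200851 22.0245137  25.0932776 ]
slab (array([-132.4,    2.8]), array([260.3, 340.8]), 0.07)
(array([ 557.8, -390.2]), array([ 28.2, 120.1]), 80.89) [12.07251182 21.66546494 23.70946712]
slab (array([-133.7,   -2.7]), array([260.4, 342.6]), 0.0)
```

View pics/c7.png

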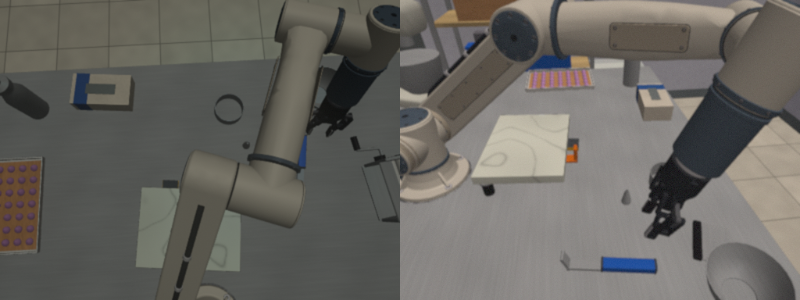

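```bash
python3 -c "
from plant import robot
robot.finish_job()"
```

```text
the job is handed in; nothing more can be done
```

I completed every step of the task and handed the job in at about 55 s. The slab stands level on the packer, and the bar lies flat near where it started, clear of slab and block.

**What I did**
- **Bar:** I slid it in until the heel met a stop, with its centre about 12 mm inside the slab's front edge. The strongest check push was 10 N. I then levered until the tail rested on the counter, and the bar held the slab when let go.
- **Packer:** I slid it in until it butted against the strip, then pushed once more with 7 N and it did not move.
- **Lowering:** I raised the handle with forces of about 5 N or less, then drew the bar out and laid it down.

**Last checks**
- **Level:** the slab's fitted slope was +0.002 in the top camera and -0.004 in the side camera. That is about 1 mm or less over 260 mm, within camera error.
- **Position:** the slab's yaw is unchanged. Its top shifted back about 3 mm, which is what tilting it level should give.
- **Other things:** the last view shows the ring and nozzle standing in place. I did not re-measure them.

**What went wrong or disagreed**
- **First bar grasp:** the arm could not have raised the handle 40° in that grip, so I let go and regripped with the tool tilted 20°.
- **First packer grasp:** the packer twisted about 22° in the jaws, so I set it down and regripped it straight.
- **Cameras:** the two cameras disagreed by about 6 mm in y. The top camera matched the robot.
- **Strip:** contact came about 44 mm behind the foot, right at the limit of the stated range. I took it as the strip because the contact repeated at the same spot and the gripper was clear of the slab.
- **Packer from above:** in the final top view the arm hid the packer, so only the side view confirmed it.

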